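Hang the painted turret on the drying peg behind its gravity flap

ROBOT

A 7-joint arm with a two-finger parallel gripper is mounted at the origin on the work surface. World frame = base frame: x ahead of the robot, y to its left, z up, the work surface at z = 0. Lengths are in mm, angles in rad, forces in N, time in s.
With the tool pointing down it reaches from about 350 to 900 mm from the base axis. Payload 7.2 kg.
Tool frame: the origin (TCP) lies midway between the tips of the shut fingers; the grasp point (between the pads) lies 19 mm behind it (r.grip_point_offset is the x of the grasp point in the tool frame, in mm); x points along the fingers, y is the direction in which the jaws open and shut, and the axes are right-handed (so a half turn about x gives the same grasp; the last joint's range is limited). The gripper opens to 85 mm and grips with 20 to 120 N. Pads are 22 mm wide; open, the fingers measure 114 mm over their backs; the gripper's body (76 mm by 85 mm) begins 54 mm behind the grasp point. The pads swing forward as they close: fully open they stand 13 mm farther back than shut.
Start: joints at [1.094, 0.411, -0.013, 1.596, 0.006, 1.134, -0.082], TCP at [248.432, -573.508, 197.297] pointing down, gripper open.
Joint ranges: [-2.95, 2.95], [-0.29, 1.99], [-1.47, 1.44], [0.14, 2.54], [-1.03, 4.17], [0.13, 1.85], [-2.86, 2.86]. Speed limits (rad/s): [2.39, 2.39, 3.01, 3.01, 3.14, 3.14, 3.14].

INTERFACE

Orientations are given as [roll, pitch, yaw] about the fixed x, y, z axes, in that order (R = Rz(yaw) Ry(pitch) Rx(roll)).
In Python, from rig import r gives the robot as it stands. The module is installed in compiled form; this text tells all that it offers.
- The arm moves only by the tool carry_out, never from a script. Its argument "commands" is a list that holds one entry, the list of rows, each a list of 7 numbers: the shift along the tool's x, y, z in mm, then the turn, a rotation vector about the tool's x, y, z in degrees, then the closure, from 0 (fully open) to 1 (shut). In form: [[[x, y, z, rx, ry, rz, fingers], ...]]. A call has 1 to 10 rows; each row shifts and turns the pose as measured when the row begins, along the tool's axes as they then stand; what a row does not reach is not made up. A row lasts 1/12 s, in which the tool goes at most 41.7 mm and 7.16 degrees, less where a joint would pass 70% of its speed; a pose out of reach is approached as far as the arm can. A call with a gripper value outside its range is refused whole. The fingers move at their own pace and stop on an object; "newtons" is the grip in N (left out, the last holds). Time passes only in rows, so rows that do not move let the fingers close. It gives the time, the measured TCP pose, the force and the opening at its end, in the units of the state.
- r.sense(): the state, without advancing time (a new reading comes with each control period).
- r.capture(name): name is "scene" or "top"; returns a dict with "pixels" (400x640x3 uint8, red, green, blue), "fov_y" (degrees; the focal length in pixels is half the picture's height over the tangent of half this angle, whatever the lens; pixels are square), "cx", "cy" (the principal point, pixels), "extrinsics" (4x4, takes a point from camera to world coordinates). Camera axes: x right, y down, z forward; pixel columns grow to the right and rows downward; lengths in mm; the calibration is good to about 2 mm. A picture is of the moment at which its call begins. There is no depth.
- r.finish_job(): hands the job in, once; it reports no verdict.
The state is a dict: "t": time; "joint_pos": joint angles; "qd": joint speeds; "effort": joint torques, N m; "tcp_pos": TCP position; "orientation": TCP orientation; "wrist_force": force on the tool from outside, world axes, zero at the start; "moment": the same for the moment, N m; "opening": finger opening in mm.
Only numpy, scipy, OpenCV 4.12 (cv2) and the standard library are available. Lean on these libraries where they do the work, as an engineer would, in place of code of your own. Each camera call takes 0.05 s, during which the arm holds its last target. There are 200 camera calls.

TASK

Take the drying carrier with the freshly painted tank turret by its blue tab and hang it by its eye on the peg of the drying stand: let the eye rest on the peg and slide it gently in until it has lifted the orange gravity flap, passed it, and the flap has dropped shut behind it. The peg's shoulder is only just beyond that point and its depth must be felt, so never press hard on the stand, do not touch or tip over the wet turret, leave the other things where they are, and let go with the carrier hanging freely.

Things in the scene. Friction and masses are not known exactly. Their poses are not given: they have to be found in the camera images.
- carrier_grip (a point): Where to grasp the drying carrier (loose, 0.2 to 0.3 kg): a blue tab 24 mm wide (carrier x), 10 mm thick (carrier y), 46 mm high, on top of an aluminium portal frame. Point at mid-tab, 130 mm above the carrier's underside, 20 mm below the tab's top. z up; y is the tab's thickness and the eye's axis. Symmetrical in x and y: may hang either way round. Grasp from above, closing along y.
- carrier_eye (a point): Centre of the carrier's eye, 44 mm straight below carrier_grip. Octagonal opening, corners at top and bottom 14 mm from this centre, 26 to 28 mm wide, in a flat ring 8 mm thick along carrier y; the ring's outside reaches 20 mm from the centre. Axes as carrier_grip.
- carrier_foot (a point): Centre of the underside of the carrier's foot shelf (80 mm in x, 46 mm in y, 6 mm thick), 86 mm below the eye. It starts standing on the table; hanging on the peg this point is about 55 mm above the table. The portal over the shelf is 78 mm wide and 8 mm thick.
- turret: Freshly painted olive model tank turret, 44 x 32 x 27 mm, fixed on the carrier's shelf inside the portal; origin at its underside, 6 mm above carrier_foot. Wet: the robot must not touch it.
- stand: Drying stand, fixed: dark base plate 130 x 130 x 14 mm, grey post 30 x 30 mm, top 156 mm above the table. Origin under the post's centre on the table, z up. Its level steel peg points along the stand's -y. Pressing the carrier on the stand or peg with 20 N or more is too hard; the robot itself must not push the stand.
- stand_peg (a point): On the post's face, on the peg's axis, 150 mm above the table; axes as the stand's. Peg 10 mm in diameter, round tip, pointing along -y. It is clamped at a depth h, 0 to 24 mm, different in each run and NOT measured: feel it. From this point along -y: brass shoulder (26 mm disc) at 40 mm + h, flap pivot at 73.5 mm + h, tip at 78.5 mm + h.
- peg_mid (a point): Fixed to the stand, on the peg's axis, 73 mm from stand_peg towards the tip: an eye centred here sideways is over the peg and short of the shoulder for every h. At rest on the peg, the eye's centre hangs 8.6 mm below the axis. The ring meets the shoulder with its centre 44 mm + h from stand_peg, so slide in from here until the shoulder is just felt (4 N or so).
- flap (a joint): Orange gravity flap, 5 x 4 mm, 30 mm long, pivoted in the peg near its tip. 0 rad: hangs straight down, closed; grows to 1.5 as it swings up towards the post, never outward. Free-moving (under 1 N), falls by its weight. The eye's lower rim lifts it to about 0.8 and it drops behind the eye 2 to 4 mm before the shoulder, if the eye rests on the peg; held higher, later or not at all.
- jar_red: Paint jar with red cap, 34 mm diameter, 42 mm high, origin at its underside; leave alone.
- jar_white: Paint jar with white cap, 34 mm diameter, 42 mm high, origin at its underside; leave alone.
- jar_black: Paint jar with black cap, 34 mm diameter, 42 mm high, origin at its underside; leave alone.
- brush: Flat paint brush with wooden handle, 170 mm long, lying along its x; leave alone.
- putty_box: Cardboard box 70 x 45 x 30 mm, origin at its underside; leave alone.
- parts_tray: Clear divided parts tray 110 x 80 x 30 mm, origin at its underside; leave alone.
- thinner_can: Yellow can, 56 mm diameter, 70 mm high, origin at its underside; leave alone.
Not all that is in view belongs to the job. Leave any purple look-alike of the part that bears carrier_grip alone.

How it is judged (in metres and radians):
On the way, in this order (a step that is already met when the one before it is completed fails the run):
1. the carrier is lifted clear of the table (height (world z) of carrier_foot above 0.03 m), for 0.1 s.
2. the eye, on the peg, lifts the flap (value of joint flap above 0.45 rad and y of carrier_eye in the frame of stand above -0.13 m and x of carrier_eye in the frame of stand between -0.015 and 0.015 m and z of carrier_eye in the frame of stand between 0.13 and 0.165 m), for 0.1 s.
At the end, for the whole second after the job is handed in: The carrier hangs by its eye on the peg, released and at rest (slower than 30 mm/s), its eye centre 4 to 14 mm below the peg's axis and within 6 mm of it sideways, 39 to 97 mm from the post's face along the peg, upright within 0.15 rad, and the flap hangs closed (below 0.12 rad) behind the eye (value of joint flap below 0.12 rad and x of carrier_eye in the frame of stand between -0.006 and 0.006 m and y of carrier_eye in the frame of stand between -0.112 and -0.054 m and z of carrier_eye in the frame of stand between 0.136 and 0.146 m and angle between carrier_eye's own z axis and vertical below 0.15 rad and linear speed of carrier below 0.03 m/s); the robot touches nothing.
It fails at once if the carrier is pressed on the stand with 20 N or more (contact force between carrier and stand above 20 N).
It fails at once if the robot pushes on the stand, its peg or its flap (over 8 N) (contact force between any of the arm, the fingers and stand above 8 N).
It fails at once if the wet turret is touched by the robot (contact force between any of the fingers, the arm and turret above 0.3 N).
It fails at once if the carrier is tipped by more than 0.6 rad (angle between carrier_eye's own z axis and vertical above 0.6 rad).
It fails at once if one of the other things is moved by more than 30 mm (distance of any of jar_red, jar_white, jar_black, brush, putty_box, parts_tray, thinner_can from where it was at the start of the episode above 0.03 m).
It also fails if it takes over 64 s, if anything falls off the work surface, if the arm or the gripper's body presses on something with over 40 N, if the wrist force passes 120 N, or if a joint passes its speed limit or range.

## Working session

There is one attempt and no reset: what is moved stays moved. The work goes in short steps, Python scripts to look and compute and a tool call to move; the robot and the scene stay as the last step left them, time stands still between calls to the robot, and variables do not carry over. Pictures are saved under pics/ and viewed, about 8 in all and at most 12, crops included, and the job is handed in when it is done.

Besides the shell and the picture viewer there is one more tool, called after "Request:" as a command line: name --argument value ..., lists and objects as JSON in quotes. carry_out: Moves the arm, as the interface text tells. Its arguments: {"type":"object","properties":{"commands":{"type":"array"},"newtons":{"type":"number"}},"required":["commands"]}

```bash
mkdir -p pics; python3 - <<'E'
from rig import r
import cv2,numpy as np
for n in("scene","top"):
    c=r.capture(n); cv2.imwrite(f"pics/{n}0.png",c["pixels"][:,:,::-1]); print(n,c["fov_y"],c["cx"],c["cy"],np.round(c["extrinsics"],3).tolist())
print(r.sense(), r.grip_point_offset)
E
```

```text
scene 44.22784753361245 310.12184555271295 192.0028467247421 [[0.787, 0.511, -0.346, 938.628], [0.617, -0.642, 0.455, -554.276], [0.011, -0.571, -0.821, 1046.068], [0.0, 0.0, 0.0, 1.0]]
top 45.883624235359775 317.935038694797 193.56364388235 [[-0.021, -0.996, 0.082, 457.485], [-0.999, 0.018, -0.032, -17.221], [0.031, -0.083, -0.996, 1224.751], [0.0, 0.0, 0.0, 1.0]]
{'t': 0.1, 'joint_pos': array([ 1.09380642,  0.41179264, -0.01274594,  1.59696551,  0.00558746,
        1.13428692, -0.08222395]), 'qd': array([ 0.00056861, -0.00232558,  0.00064962, -0.00199972,  0.0004739 ,
       -0.00132535,  0.00098133]), 'effort': array([ 2.40372879e-03, -6.01833916e+01,  6.84201121e-01, -3.00090480e+01,
        1.39559762e-02,  6.51158320e-03, -3.94009271e-05]), 'tcp_pos': array([ 248.22629823, -573.0559552 ,  196.55188405]), 'orientation': array([-1.51772085,  1.56937919,  2.03268778]), 'wrist_force': array([-0.50043176,  0.89827036, -0.46314877]), 'moment': array([ 0.03202027, -0.00443269,  0.00293154]), 'opening': 85.61707602002973} -18.700000000000003
```

View pics/scene0.png

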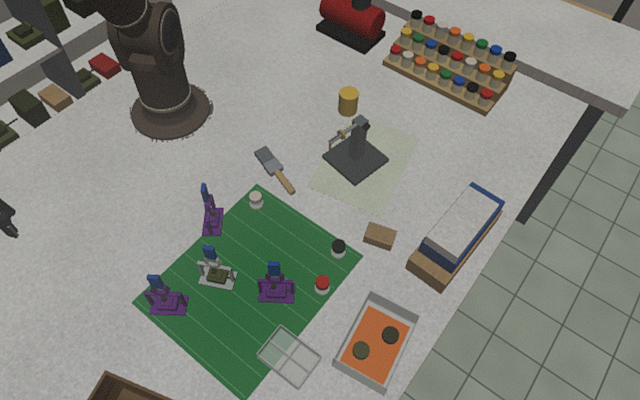

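View pics/top0.png

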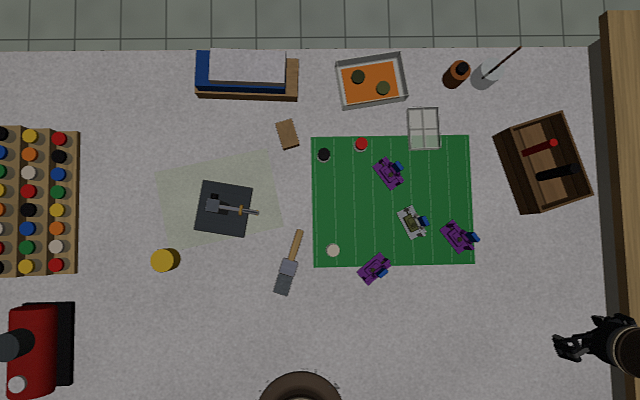

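Candidates for the carrier (scene px): purple at (211,215), (167,295) and (275,285), and an aluminium frame with an olive turret at (215,268), which is top px (413,222). I choose the aluminium one and check it in a close crop. The stand is at scene (357,150), top (225,208).

```bash
python3 - <<'E'
import cv2,numpy as np
s=cv2.imread("pics/scene0.png");t=cv2.imread("pics/top0.png")
def cr(i,x,y,w=66,h=50):return cv2.resize(i[y:y+h,x:x+w],(396,300),interpolation=cv2.INTER_CUBIC)
m=np.vstack([np.hstack([cr(s,185,240),cr(t,383,197)]),np.hstack([cr(s,320,110,86,65)if 0 else cv2.resize(s[110:185,315:414],(396,300),interpolation=cv2.INTER_CUBIC),cr(t,200,185)])])
cv2.imwrite("pics/crop1.png",m)
E
```

```text
(no output)
```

View pics/crop1.png

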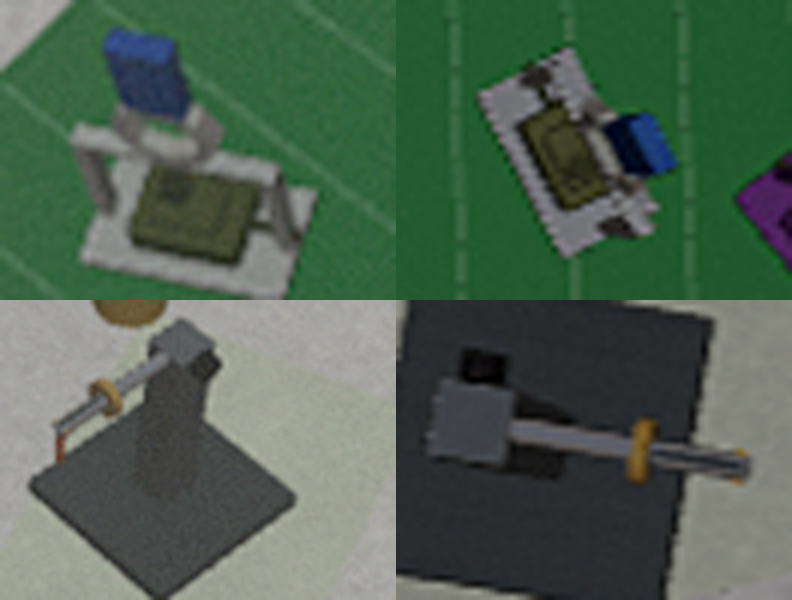

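The crop confirms the choice: aluminium shelf, olive turret, blue tab. The peg points along the image's right (roughly −y), with the brass shoulder visible. Now I fit both poses from these points.

```bash
cat >h.py <<'E'
from rig import r
import cv2,numpy as np
from scipy.optimize import least_squares
def K(c):
    f=200/np.tan(np.radians(c["fov_y"]/2));return f,c["cx"],c["cy"],np.linalg.inv(c["extrinsics"])
def proj(k,P):
    f,cx,cy,T=k;P=np.atleast_2d(P)@T[:3,:3].T+T[:3,3];return np.c_[cx+f*P[:,0]/P[:,2],cy+f*P[:,1]/P[:,2]]
def rz(a):return np.array([[np.cos(a),-np.sin(a),0],[np.sin(a),np.cos(a),0],[0,0,1]])
def fit(obs,x0):
    # obs: list of (cam k, model pts or fn, pixels); x=[x,y,yaw]
    fn=lambda p:np.concatenate([(proj(k,M@rz(p[2]).T+[p[0],p[1],0])-q).ravel() for k,M,q in obs])
    s=least_squares(fn,x0,x_scale=[100,100,1],loss="soft_l1");return s.x,fn(s.x).reshape(-1,2)
E
cat >m1.py <<'E'
from h import *
S=K(r.capture("scene"));T=K(r.capture("top"))
A=lambda l:np.array(l,float)
px=lambda l,sc,o,off:(A(l)-off+.5)/sc-.5+o
def go(name,obs,x0s):
    for x0 in x0s:
        x,e=fit(obs,x0);print(name,np.round(x,3),"deg",np.degrees(x[2]).round(1),"rms",np.sqrt((e**2).mean()).round(2));print(e.round(1).tolist())
    return x
# carrier: yaw a, model axes; top picture: right=-y, down=-x
sh=A([[40,23,6],[40,-23,6],[-40,23,6],[-40,-23,6]])
# world: up in pic=+x, left=+y. order: long end "up" in pic with left side
top=px([[478,95],[572,48],[565,258],[655,213]],6,[383,197],[396,0])
tb=px([[635,120],[655,112],[655,174],[677,162]],6,[383,197],[396,0])
tabm=A([[12,5,150],[12,-5,150],[-12,5,150],[-12,-5,150]])
ob=[(T,sh,top),(T,tabm,tb)]
# scene: shelf corners left-front etc. matched below by prediction
x=go("carrier",ob,[[380,-220,.3]])
Rm=rz(x[2])
full=np.vstack([sh,tabm])@Rm.T+[x[0],x[1],0]
print("pred scene crop",((proj(S,full)-[185,240]+.5)*6-.5).round().tolist())
# stand
bt=A([[-65,-65,14],[65,-65,14],[65,65,14],[-65,65,14]]);pt=A([[-15,-15,156],[15,-15,156],[15,15,156],[-15,15,156]])
# stand -y -> pic right ; so stand x -> pic up (world +x)
topb=A([[246,237],[253,187],[203,180],[195,231]])
topp=px([[508,465],[515,385],[438,380],[427,457]],6,[200,185],[396,300])
ob2=[(T,bt,topb),(T,pt,topp)]
y=go("stand",ob2,[[400,200,0]])
w=lambda P:np.atleast_2d(A(P))@rz(y[2]).T+[y[0],y[1],0]
print("pred scene px crop post/base",((proj(S,w(np.vstack([pt,bt])))-[315,110]+.5)*4-.5+[0,300]).round().tolist())
for h in(0,8,16,24):
    P=w([[0,-15-40-h,150],[0,-15-78.5-h,150]])
    print(h,((proj(T,P)-[200,185]+.5)*6+[396,300]).round().tolist(),((proj(S,P)-[315,110]+.5)*4+[0,300]).round().tolist())
E
python3 m1.py
```

```text
carrier [ 4.79991e+02 -2.97470e+02  4.39000e-01] deg 25.1 rms 0.48
[[0.2, -0.4], [0.2, -0.4], [-0.3, 0.2], [0.4, -0.2], [-1.1, 0.1], [-0.6, -0.5], [0.3, 0.6], [0.5, 0.6]]
pred scene crop [[313.0, 193.0], [275.0, 302.0], [116.0, 150.0], [74.0, 256.0], [172.0, 38.0], [162.0, 63.0], [106.0, 24.0], [95.0, 49.0]]
stand [ 5.24076e+02  1.84985e+02 -1.46000e-01] deg -8.4 rms 0.6
[[-0.6, -0.1], [-0.6, -0.6], [-1.2, -0.0], [-0.6, -0.4], [0.3, 0.5], [1.1, 0.6], [0.7, -0.2], [0.6, 0.1]]
pred scene px crop post/base [[144.0, 339.0], [179.0, 366.0], [213.0, 341.0], [177.0, 315.0], [22.0, 482.0], [162.0, 597.0], [295.0, 490.0], [155.0, 384.0]]
0 [[625.0, 443.0], [726.0, 456.0]] [[115.0, 393.0], [71.0, 426.0]]
8 [[646.0, 446.0], [747.0, 458.0]] [[106.0, 400.0], [61.0, 433.0]]
16 [[667.0, 448.0], [768.0, 461.0]] [[97.0, 407.0], [52.0, 440.0]]
24 [[688.0, 451.0], [789.0, 464.0]] [[88.0, 413.0], [42.0, 447.0]]
```

```bash
cat >>m1.py <<'E'
print("----joint")
ssh=px([[318,190],[288,299],[80,260]],6,[185,240],[0,0]);stab=px([[172,38],[120,28],[107,45]],6,[185,240],[0,0])
x=go("carrier",ob+[(S,sh[[0,1,3]],ssh),(S,tabm[[0,2,3]],stab)],[x])
spt=px([[147,345],[182,368],[217,345],[180,320],[30,484],[160,598],[296,500]],4,[315,110],[0,300])
pg_t=px([[643,450],[747,467]],6,[200,185],[396,300]);pg_s=px([[106,397],[58,429]],4,[315,110],[0,300])
def fn(p):
    tr=lambda M:M@rz(p[2]).T+[p[0],p[1],0]
    pg=A([[0,-55-p[3]-2,150],[0,-93.5-p[3],150]])
    return np.concatenate([(proj(k,tr(M))-q).ravel() for k,M,q in ob2+[(S,np.vstack([pt,bt[:3]]),spt),(T,pg,pg_t),(S,pg,pg_s)]])
s=least_squares(fn,[*y,8],x_scale=[100,100,1,10],loss="soft_l1");p=s.x
print("stand",p.round(3),np.degrees(p[2]).round(2),fn(p).reshape(-1,2).round(1).tolist())
d=rz(p[2])@[0,-1,0];pm=p[:2]+d[:2]*88
print("peg dir",d.round(4),"peg_mid",pm.round(1),"shoulder eye at",(p[:2]+d[:2]*(59+p[3])).round(1),"tip",(p[:2]+d[:2]*(93.5+p[3])).round(1))
from scipy.spatial.transform import Rotation as R
st=r.sense();print(R.from_euler("xyz",st["orientation"]).as_matrix().round(3).tolist(),"tab thickness axis",(rz(x[2])@[0,1,0]).round(3))
E
python3 m1.py|sed -n '/joint/,$p'
```

```text
----joint
carrier [ 4.80848e+02 -2.96629e+02  4.56000e-01] deg 26.1 rms 0.73
[[-0.3, -0.5], [-0.4, -0.7], [-0.3, -0.1], [0.3, -0.8], [-1.6, -0.2], [-1.1, -0.8], [0.1, 0.2], [0.2, 0.2], [-0.4, 0.1], [-1.3, 0.1], [-0.4, -0.3], [0.6, -0.1], [-1.9, -0.6], [-1.3, 0.7]]
stand [ 5.25010e+02  1.84817e+02 -1.68000e-01  6.65500e+00] -9.63 [[-1.2, 0.1], [-0.1, -0.3], [-0.5, -0.8], [-1.0, -1.5], [0.3, 0.2], [1.3, 0.4], [0.9, -0.8], [0.5, -0.5], [-0.6, -1.4], [-0.6, -0.3], [-0.8, -0.6], [-0.3, -1.0], [-1.7, -0.8], [0.0, -0.2], [0.1, -1.8], [0.6, -0.6], [-0.7, -1.0], [-0.4, 0.6], [0.7, 0.3]]
peg dir [-0.1673 -0.9859  0.    ] peg_mid [510.3  98.1] shoulder eye at [514.  120.1] tip [508.3  86.1]
[[-0.0, 0.398, -0.918], [0.0, -0.918, -0.398], [-1.0, -0.001, 0.0]] tab thickness axis [-0.44   0.898  0.   ]
```

Request:
carry_out --commands '[[[0,-16,-32,0,0,0,0.5],[0,-16,-32,0,0,0,0.5],[0,-16,-32,0,0,0,0.5],[0,-16,-32,0,0,0,0.5],[0,-16,-32,0,0,0,0.5],[0,-16,-32,0,0,0,0.5],[0,-16,-32,0,0,0,0.5],[0,-16,-32,0,0,0,0.5],[0,-16,-32,0,0,0,0.5],[0,-10,-20,-2.7,0,0,0.5]]]' --newtons 40

```text
t: 1.13
tcp_pos: [473.0, -306.1, 195.2]
orientation: [0.406, 1.566, -2.296]
wrist_force: [-0.1, 0.1, -0.0]
opening: 42.3
```

```bash
cat >go.py <<'E'
# usage: go.py x y z yaw_of_tool_y_deg : tool-frame shift and turn needed
import sys
from rig import r
import numpy as np
from scipy.spatial.transform import Rotation as R
s=r.sense();Rm=R.from_euler("xyz",s["orientation"]).as_matrix()
g=[float(v) for v in sys.argv[1:5]]
a=np.radians(g[3]);ty=np.array([np.cos(a),np.sin(a),0]);X=np.array([0,0,-1.]);G=np.c_[X,ty,np.cross(X,ty)]
d=np.array(g[:3])-s["tcp_pos"]
print("t",round(s["t"],2),"tcp",s["tcp_pos"].round(1),"F",s["wrist_force"].round(2),"M",s["moment"].round(2),"open",round(s["opening"],1))
print("shift tool",(Rm.T@d).round(1),"turn deg",np.degrees(R.from_matrix(Rm.T@G).as_rotvec()).round(1),"tool y yaw",np.degrees(np.arctan2(Rm[1,1],Rm[0,1])).round(1),"x axis",Rm[:,0].round(3),"q",s["joint_pos"].round(2))
E
python3 go.py 481 -296.6 111.5 -63.9
```

```text
t 1.13 tcp [ 473.  -306.1  195.2] F [-0.09  0.12 -0.03] M [0.01 0.03 0.  ] open 42.3
shift tool [ 83.6  -5.3 -11.6] turn deg [-0.9  0.2 -0.1] tool y yaw -64.8 x axis [-0.003 -0.003 -1.   ] q [ 0.62  0.32 -0.16  1.74  0.06  1.09 -0.7 ]
```

Align above the tab at TCP z about 172, then look.

Request:
carry_out --commands '[[[12,-5,-11,-1,0,0,0.5],[11,0,-1,0,0,0,0.5],[0,0,0,0,0,0,0.5],[0,0,0,0,0,0,0.5]]]'

```text
t: 1.47
tcp_pos: [484.6, -291.5, 169.2]
orientation: [0.141, 1.568, -2.534]
wrist_force: [0.0, 0.4, 0.0]
opening: 42.8
```

```bash
python3 go.py 481 -296.6 111.5 -63.9; python3 - <<'E'
from rig import r
import cv2,numpy as np
s=r.capture("scene")["pixels"][:,:,::-1];t=r.capture("top")["pixels"][:,:,::-1]
f=lambda i,x,y:cv2.resize(i[y:y+90,x:x+66],(396,540),interpolation=cv2.INTER_CUBIC)
cv2.imwrite("pics/c2.png",np.hstack([f(s,180,200),f(t,390,180)]))
E
```

```text
t 1.47 tcp [ 484.6 -291.5  169.2] F [0.05 0.45 0.04] M [-0.01  0.06 -0.03] open 42.8
shift tool [57.7  2.9  5.3] turn deg [ 0.6  0.2 -0. ] tool y yaw -63.3 x axis [-0.002 -0.002 -1.   ] q [ 0.59  0.35 -0.18  1.77  0.07  1.04 -0.71]
```

View pics/c2.png

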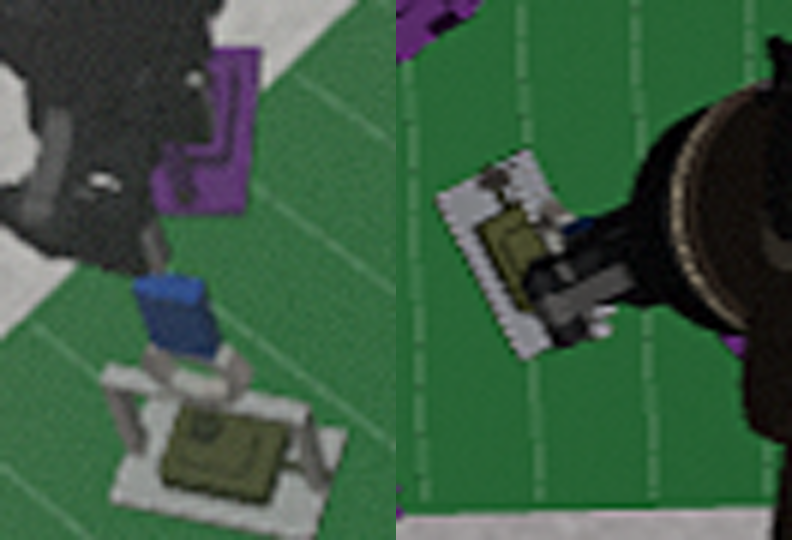

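```bash
python3 - <<'E'
from h import *
S=K(r.capture("scene"));T=K(r.capture("top"))
a=np.radians(-63.3);y=np.array([np.cos(a),np.sin(a),0]);z=np.array([y[1],-y[0],0])
c=np.array([484.6,-291.5,164])
P=[c,c+21*y,c-21*y,c-21*y+11*z,c-21*y-11*z,c+21*y+11*z,c+21*y-11*z]
b=np.radians(26.1);u=np.array([np.cos(b),np.sin(b),0]);v=np.array([-u[1],u[0],0]);o=np.array([481,-296.6,150])
P+=[o+12*u+5*v,o+12*u-5*v,o-12*u+5*v,o-12*u-5*v]
for n,k,q in(("S",S,[180,200]),("T",T,[390,180])):print(n,((proj(k,np.array(P))-q+.5)*6+([396,0] if n=="T" else 0)).round().tolist())
E
```

```text
S [[180.0, 260.0], [160.0, 314.0], [199.0, 207.0], [168.0, 201.0], [230.0, 212.0], [129.0, 308.0], [192.0, 320.0], [206.0, 278.0], [197.0, 303.0], [140.0, 265.0], [130.0, 290.0]]
T [[606.0, 233.0], [654.0, 207.0], [558.0, 259.0], [572.0, 285.0], [544.0, 233.0], [669.0, 233.0], [640.0, 181.0], [584.0, 221.0], [607.0, 209.0], [614.0, 277.0], [637.0, 265.0]]
```

```bash
cat >ov.py <<'E'
from h import *
from scipy.spatial.transform import Rotation as R
def shot(name,cs,ct,sc=8,w=50,h=72,g=0.5,extra=[]):
    s=r.sense();Rm=R.from_euler("xyz",s["orientation"]).as_matrix();p=s["tcp_pos"]
    out=[]
    for n,c0 in(("scene",cs),("top",ct)):
        c=r.capture(n);k=K(c);x,y=c0[0]-w//2,c0[1]-h//2
        im=c["pixels"][y:y+h,x:x+w,::-1];im=(255*(im/255.)**g).astype(np.uint8)
        im=cv2.resize(im,None,fx=sc,fy=sc,interpolation=cv2.INTER_CUBIC)
        q=lambda P:tuple(int(v) for v in((proj(k,P)[0]-[x,y]+.5)*sc))
        for dx in(0,-60):
            for dy in(-21,21):
                cv2.polylines(im,[np.array([q(p+Rm@[dx,dy,-11]),q(p+Rm@[dx,dy,11])])],False,(0,255,255) if dx==0 else (255,255,0),1)
        cv2.line(im,q(p),q(p+Rm@[-60,0,0]),(0,0,255),1)
        for P in extra:cv2.circle(im,q(np.array(P)),3,(255,0,255),1)
        out.append(im)
    cv2.imwrite(f"pics/{name}.png",np.hstack(out))
E
python3 - <<'E'
from ov import *
shot("c3",(208,240),(425,215))
E
```

```text
(no output)
```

View pics/c3.png

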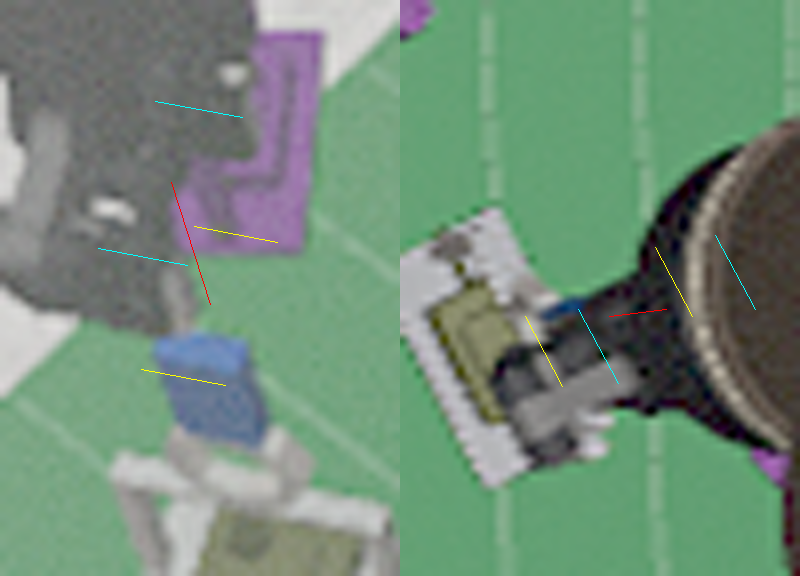

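```bash
python3 - <<'E'
from ov import *
c=r.capture("top");k=K(c)
def draw(img,x,y,w,h,sc,p,ori,op):
    Rm=R.from_euler("xyz",ori).as_matrix();p=np.array(p)
    im=(255*(img[y:y+h,x:x+w]/255.)**.5).astype(np.uint8);im=cv2.resize(im,None,fx=sc,fy=sc,interpolation=cv2.INTER_CUBIC)
    q=lambda P:tuple(int(v) for v in((proj(k,P)[0]-[x,y]+.5)*sc))
    for dx in(0,-60):
        for dy in(-op/2,op/2):cv2.line(im,q(p+Rm@[dx,dy,-11]),q(p+Rm@[dx,dy,11]),(0,255,255) if dx==0 else (255,255,0),1)
    cv2.line(im,q(p),q(p+Rm@[-150,0,0]),(0,0,255),1);return im
a=draw(cv2.imread("pics/top0.png"),540,300,100,75,8 if 0 else 4,[248.2,-573.1,196.6],[-1.51772085,1.56937919,2.03268778],85)
s=r.sense()
b=draw(c["pixels"][:,:,::-1],400,180,100,75,4,s["tcp_pos"],s["orientation"],42)
cv2.imwrite("pics/c4.png",cv2.resize(np.hstack([a,b]),None,fx=1,fy=1))
E
```

```text
(no output)
```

View pics/c4.png

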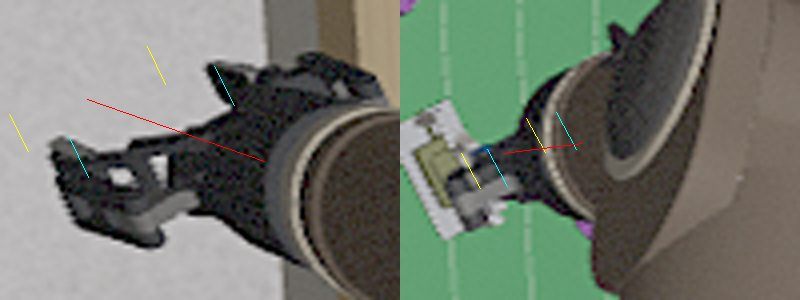

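The overlay suggests the fingertips stand some 10–15 mm off the predicted spot. I shut the fingers here, clear above the tab, so the tip shows the TCP itself.

Request:
carry_out --commands '[[[-6,0,0,0,0,0,1],[0,0,0,0,0,0,1],[0,0,0,0,0,0,1],[0,0,0,0,0,0,1],[0,0,0,0,0,0,1],[0,0,0,0,0,0,1]]]'

```text
t: 2.32
tcp_pos: [485.5, -292.9, 178.7]
orientation: [1.523, 1.566, -1.154]
wrist_force: [0.8, 0.6, -0.4]
opening: -0.1
```

```bash
python3 go.py 481 -296.6 111.5 -63.9; python3 - <<'E'
from ov import *
shot("c5",(208,240),(425,215))
E
```

```text
t 2.32 tcp [ 485.5 -292.9  178.7] F [ 0.77  0.57 -0.45] M [ 0.01 -0.03  0.04] open -0.1
shift tool [67.2  1.   5.7] turn deg [ 0.5  0.  -0.2] tool y yaw -63.4 x axis [ 0.002 -0.004 -1.   ] q [ 0.59  0.34 -0.18  1.76  0.07  1.05 -0.71]
```

View pics/c5.png

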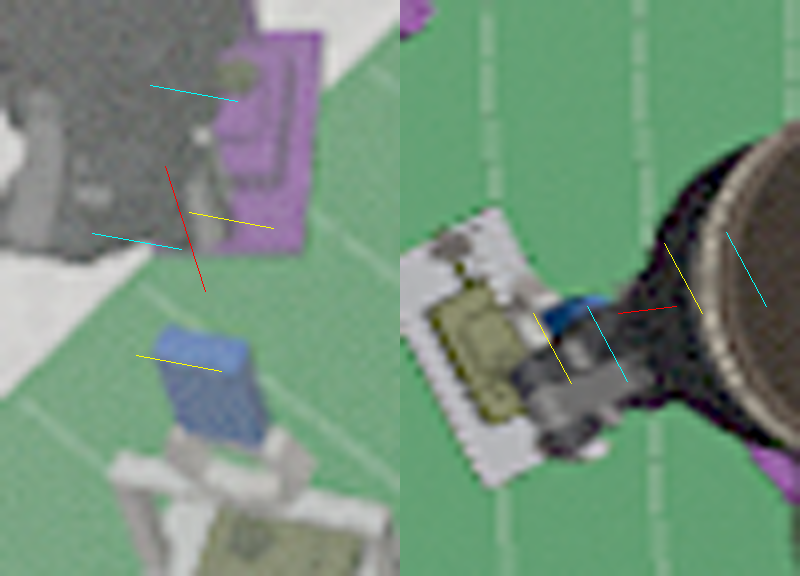

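Both views agree laterally with the arm axis. The fingertips simply look about 20 mm higher than the nominal TCP. I open, descend partway, and check.

Request:
carry_out --commands '[[[0,1,5,0,0,0,0.3],[0,0,0,0,0,0,0.3],[0,0,0,0,0,0,0.3],[0,0,0,0,0,0,0.3],[10,0,0,0,0,0,0.3],[15,0,0,0,0,0,0.3],[10,0,0,0,0,0,0.3],[5,0,0,0,0,0,0.3],[0,0,0,0,0,0,0.3]]]'

```text
t: 3.17
tcp_pos: [480.9, -296.3, 134.9]
orientation: [1.481, 1.567, -1.196]
wrist_force: [-1.2, 0.1, 0.2]
opening: 59.7
```

```bash
python3 go.py 481 -296.6 111.5 -63.9; python3 - <<'E'
from ov import *
shot("c6",(208,250),(425,215))
E
```

```text
t 3.17 tcp [ 480.9 -296.3  134.9] F [-1.18  0.07  0.19] M [ 0.01  0.   -0.02] open 59.7
shift tool [23.4  0.2  0. ] turn deg [ 0.5  0.  -0.2] tool y yaw -63.4 x axis [ 0.001 -0.004 -1.   ] q [ 0.6   0.38 -0.17  1.81  0.08  0.96 -0.71]
```

View pics/c6.png

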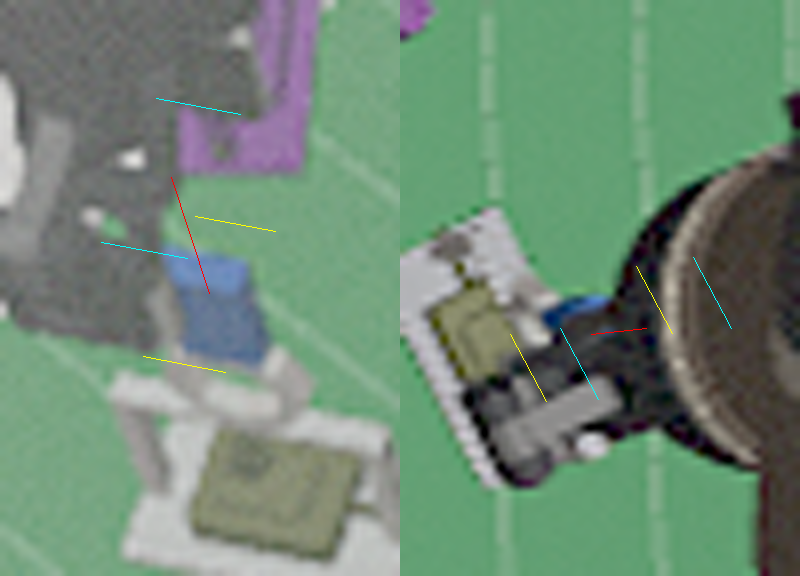

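Request:
carry_out --commands '[[[0,0,-5,0.5,0,0,0.3],[12,0,0,0,0,0,0.3],[12,0,0,0,0,0,0.3],[0,0,0,0,0,0,0.6],[0,0,0,0,0,0,1],[0,0,0,0,0,0,1],[0,0,0,0,0,0,1],[0,0,0,0,0,0,1],[0,0,0,0,0,0,1],[0,0,0,0,0,0,1]]]' --newtons 50

```text
t: 4.1
tcp_pos: [488.8, -294.7, 113.1]
orientation: [1.948, 1.561, -0.738]
wrist_force: [-0.1, 0.4, -3.1]
opening: 7.4
```

```bash
python3 go.py 481 -296.6 111.5 -63.9
```

```text
t 4.1 tcp [ 488.8 -294.7  113.1] F [-0.13  0.45 -3.1 ] M [ 0.03  0.02 -0.04] open 7.4
shift tool [ 1.5 -1.8  7.9] turn deg [-0.  -0.2 -0.5] tool y yaw -63.9 x axis [ 0.007 -0.007 -1.   ] q [ 0.59  0.41 -0.17  1.82  0.09  0.91 -0.74]
```

Request:
carry_out --commands '[[[0,0,0,0,0,0,1],[-8,0,0,0,0,0,1],[-15,0,0,0,0,0,1],[-20,0,0,0,0,0,1],[-20,0,0,0,0,0,1],[-20,0,0,0,0,0,1],[-10,0,0,0,0,0,1],[0,0,0,0,0,0,1]]]'

```text
t: 4.77
tcp_pos: [486.5, -293.4, 211.2]
orientation: [1.824, 1.565, -0.863]
wrist_force: [0.1, 0.2, -1.9]
opening: 6.9
```

```bash
python3 go.py 505 66 295 -99.6; python3 - <<'E'
from ov import *
shot("c7",(205,235),(430,220),extra=[])
E
```

```text
t 4.77 tcp [ 486.5 -293.4  211.2] F [ 0.11  0.16 -1.9 ] M [-0.05 -0.08  0.  ] open 6.9
shift tool [ -85.4 -314.1 -174.8] turn deg [35.7 -0.2 -0.3] tool y yaw -63.9 x axis [ 0.004 -0.005 -1.   ] q [ 0.59  0.31 -0.17  1.72  0.06  1.12 -0.71]
```

View pics/c7.png

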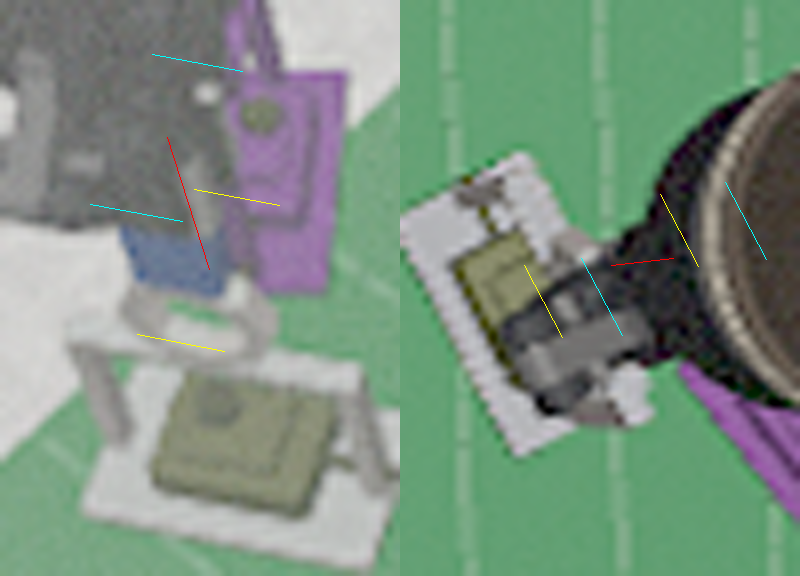

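The carrier hangs upright in the gripper: its ring and shelf show clear of the mat at scene crop (180,300). The grip offset is as computed. Next I rise and then travel.

Request:
carry_out --commands '[[[-15,0,0,0,0,0,1],[-25,0,0,0,0,0,1],[-25,0,0,0,0,0,1],[-20,0,0,0,0,0,1],[0,-16,-9,0,0,0,1],[0,-22,-12,0,0,0,1],[0,-26,-14,0,0,0,1],[0,-26,-14,0,0,0,1],[0,-26,-14,0,0,0,1],[0,-26,-14,0,0,0,1]]]'

```text
t: 5.7
tcp_pos: [484.9, -132.3, 280.8]
orientation: [-0.597, 1.548, 2.986]
wrist_force: [1.4, 0.1, -2.4]
opening: 7.1
```

```bash
python3 go.py 511.6 58.5 210 -99.6
```

```text
t 5.7 tcp [ 484.9 -132.3  280.8] F [ 1.41  0.13 -2.41] M [ 0.04 -0.11  0.02] open 7.1
shift tool [  70.9 -160.3 -106.9] turn deg [34.9  1.3  0.4] tool y yaw -64.7 x axis [-0.022  0.004 -1.   ] q [ 0.41  0.17 -0.27  1.73  0.05  1.27 -1.01]
```

Request:
carry_out --commands '[[[0,-24,-17,0,0,0,1],[0,-26,-17,0,0,0,1],[0,-26,-17,0,0,0,1],[0,-26,-17,0,0,0,1],[0,-22,-14,0,0,0,1],[0,-12,-8,6,0,0,1],[0,0,0,7,0,0,1],[0,0,0,7,0,0,1],[0,0,0,7,0,0,1],[0,0,0,6,0,0,1]]]'

```text
t: 6.53
tcp_pos: [500.4, 47.0, 265.0]
orientation: [-0.017, 1.524, 2.982]
wrist_force: [0.1, 0.4, -2.0]
opening: 7.1
```

```bash
python3 go.py 511.6 58.5 200 -99.6
```

```text
t 6.53 tcp [500.4  47.  265. ] F [ 0.11  0.38 -2.04] M [-0.03 -0.14  0.01] open 7.1
shift tool [ 64.5 -12.9 -12.4] turn deg [1.4 2.7 0. ] tool y yaw -98.2 x axis [-0.046  0.007 -0.999] q [ 0.11  0.2  -0.34  1.74  0.05  1.26 -1.95]
```

Request:
carry_out --commands '[[[0,-4,-12,1.4,2.7,0,1],[15,0,0,0,0,0,1],[25,0,0,0,0,0,1],[25,0,0,0,0,0,1],[20,0,0,0,0,0,1],[6,0,0,0,0,0,1],[0,0,0,0,0,0,1],[0,0,0,0,0,0,1]]]'

```text
t: 7.2
tcp_pos: [507.7, 49.3, 160.2]
orientation: [0.255, 1.558, -3.062]
wrist_force: [0.2, 0.6, -1.7]
opening: 6.9
```

```bash
python3 go.py 511.6 58.5 173 -99.6
```

```text
t 7.2 tcp [507.7  49.3 160.2] F [ 0.18  0.63 -1.67] M [-0.   -0.09  0.07] open 6.9
shift tool [-12.8  -9.8  -2.1] turn deg [-0.4  0.7 -0.2] tool y yaw -100.0 x axis [-0.012 -0.001 -1.   ] q [ 0.08  0.28 -0.33  1.89  0.11  1.   -2.04]
```

Request:
carry_out --commands '[[[-11,0,-2,-0.4,0.7,0,1],[0,0,0,0,0,0,1],[0,0,0,0,0,0,1]]]'

```text
t: 7.45
tcp_pos: [511.1, 49.0, 174.2]
orientation: [2.526, 1.567, -0.783]
wrist_force: [0.1, 0.5, -2.3]
opening: 7.0
```

```bash
python3 go.py 511.6 58.5 173 -99.6; python3 - <<'E'
from h import *
out=[]
for n,(x,y) in(("scene",(300,105)),("top",(210,165))):
    im=r.capture(n)["pixels"][y:y+86,x:x+57,::-1];im=(255*(im/255.)**.6).astype(np.uint8)
    out.append(cv2.resize(im,None,fx=7,fy=7,interpolation=cv2.INTER_CUBIC)[:600,:399])
cv2.imwrite("pics/c8.png",np.hstack(out))
E
```

```text
t 7.45 tcp [511.1  49.  174.2] F [ 0.08  0.51 -2.33] M [-0.06 -0.02  0.04] open 7.0
shift tool [ 1.2 -9.4  1.1] turn deg [ 0.  -0.2 -0.1] tool y yaw -99.6 x axis [ 0.003 -0.003 -1.   ] q [ 0.09  0.27 -0.33  1.88  0.11  1.01 -2.03]
```

View pics/c8.png

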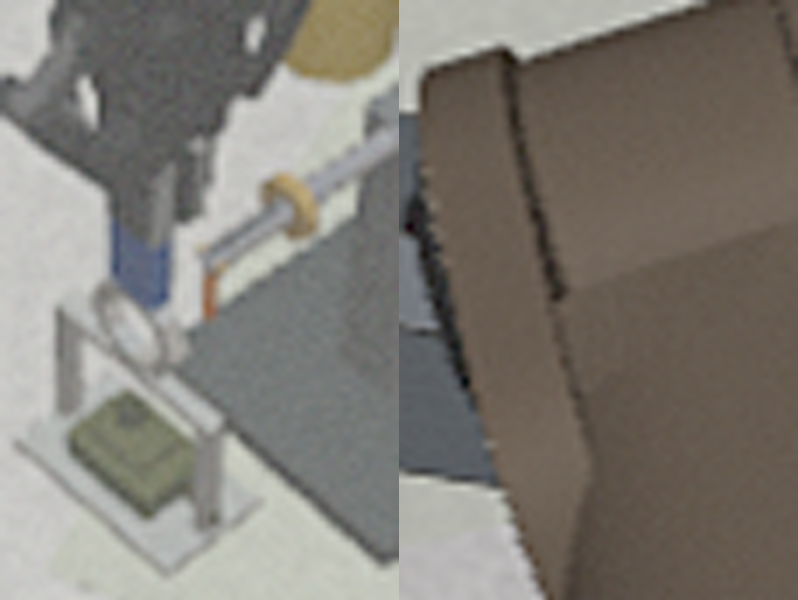

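```bash
cat >m2.py <<'E'
from h import *
A=lambda l:np.array(l,float)
S=K(r.capture("scene"))
q=(A([[15,440],[168,572],[262,503],[133,325]])+.5)/7-.5+[300,105]
M=A([[-40,-23,6],[40,-23,6],[40,23,6],[0,-4,86]])
def fn(p,W=M,q=q):return (proj(S,W@rz(p[2]).T+[p[0],p[1],p[3]])-q).ravel()
for zf in(0,1):
    f=(lambda p:fn([*p,61.1])) if not zf else fn
    s=least_squares(f,[504,52,-.168]+([61] if zf else []),x_scale=[100,100,1]+([100] if zf else []))
    print("carrier",s.x.round(2),np.degrees(s.x[2]).round(1),s.fun.reshape(-1,2).round(1).tolist())
# predicted with grip offset, and peg reprojection
pc=A([[511.1-7.5,49+3.1,61.1]]);print("pred",pc,((fn([pc[0,0],pc[0,1],-.168,61.1])).reshape(-1,2)).round(1).tolist())
st=[525.0,184.8,-.168];o=[]
for h in(4,7,10):
    P=A([[0,-57-h,150],[0,-93.5-h,150]])@rz(st[2]).T+[st[0],st[1],0];o.append((h,((proj(S,P)-[300,105]+.5)*7).round().tolist()))
print(o)
E
python3 m2.py
```

```text
carrier [ 5.0529e+02  5.1780e+01 -1.6000e-01] -9.2 [[-0.1, -0.4], [-0.1, -0.1], [-0.1, -0.4], [0.2, 0.9]]
carrier [ 5.1119e+02  4.3480e+01 -1.6000e-01  7.4420e+01] -9.3 [[-0.4, -0.5], [-0.0, 0.1], [0.2, -0.3], [0.2, 0.6]]
pred [[503.6  52.1  61.1]] [[-0.5, -0.9], [-0.7, -0.5], [-0.6, -0.7], [-0.3, 0.4]]
[(4, [[294.0, 206.0], [218.0, 260.0]]), (7, [[288.0, 210.0], [211.0, 264.0]]), (10, [[282.0, 215.0], [205.0, 269.0]])]
```

```bash
cat >>m2.py <<'E'
print("---")
def un(n,pts,z):
    c=r.capture(n);f,cx,cy,_=K(c);E=c["extrinsics"]
    d=np.c_[(A(pts)-[cx,cy])/f,np.ones(len(pts))]@E[:3,:3].T;o=E[:3,3]
    return o+d*((z-o[2])/d[:,2])[:,None]
for nm,p in(("scene",(A([[290,206],[203,257]])+.5)/7-.5+[300,105]),("scene",(A([[165,360],[106,397],[58,429]])-[0,300]+.5)/4-.5+[315,110]),("top",(A([[515,428],[643,450],[747,467]])-[396,300]+.5)/6-.5+[200,185])):
    P=un(nm,p,150);v=P[0]-P[-1];print(nm,P[:,:2].round(1).tolist(),"len",np.hypot(*v[:2]).round(1),"yaw",np.degrees(np.arctan2(-v[0],v[1])).round(1))
# colour-based: brass + grey steel peg, orange flap in scene
im=r.capture("scene")["pixels"][105:191,300:357].astype(int)
hsv=cv2.cvtColor(im.astype(np.uint8),cv2.COLOR_RGB2HSV)
m=(hsv[...,1]>110)&(hsv[...,0]<25)
ys,xs=np.nonzero(m);print([(x+300,y+105,*im[y,x]) for x,y in zip(xs,ys) if y>20])
E
python3 m2.py|sed -n '/---/,$p'
```

```text
---
scene [[514.0, 123.7], [504.4, 86.4]] len 38.5 yaw -14.4
scene [[524.5, 171.3], [514.0, 124.2], [506.5, 85.8]] len 87.4 yaw -11.9
top [[522.3, 171.5], [513.1, 123.5], [505.9, 84.4]] len 88.6 yaw -10.7
[(np.int64(340), np.int64(130), np.int64(144), np.int64(117), np.int64(68)), (np.int64(338), np.int64(131), np.int64(81), np.int64(64), np.int64(38)), (np.int64(339), np.int64(131), np.int64(100), np.int64(80), np.int64(55)), (np.int64(340), np.int64(131), np.int64(127), np.int64(104), np.int64(63)), (np.int64(341), np.int64(131), np.int64(140), np.int64(116), np.int64(68)), (np.int64(342), np.int64(131), np.int64(148), np.int64(123), np.int64(78)), (np.int64(338), np.int64(132), np.int64(79), np.int64(66), np.int64(44)), (np.int64(339), np.int64(132), np.int64(80), np.int64(64), np.int64(43)), (np.int64(340), np.int64(132), np.int64(87), np.int64(73), np.int64(48)), (np.int64(341), np.int64(132), np.int64(116), np.int64(98), np.int64(63)), (np.int64(342), np.int64(132), np.int64(143), np.int64(118), np.int64(71)), (np.int64(343), np.int64(132), np.int64(149), np.int64(127), np.int6
[... 1030 characters left out ...]
int64(70), np.int64(48)), (np.int64(330), np.int64(145), np.int64(113), np.int64(73), np.int64(52)), (np.int64(329), np.int64(146), np.int64(105), np.int64(65), np.int64(44)), (np.int64(330), np.int64(146), np.int64(111), np.int64(78), np.int64(58)), (np.int64(329), np.int64(147), np.int64(103), np.int64(66), np.int64(45)), (np.int64(330), np.int64(147), np.int64(117), np.int64(83), np.int64(64)), (np.int64(329), np.int64(148), np.int64(105), np.int64(63), np.int64(44)), (np.int64(330), np.int64(148), np.int64(104), np.int64(69), np.int64(53)), (np.int64(329), np.int64(149), np.int64(106), np.int64(58), np.int64(32)), (np.int64(330), np.int64(149), np.int64(105), np.int64(67), np.int64(52))]
```

Both views put the peg line through (513.5,123.8) and the tip at (506,85), with yaw about −10.7° and h about 9. The carrier is about 5 mm too far in +x. I correct this and enter to about peg_mid.

Request:
carry_out --commands '[[[0,0,5,1,0,0,1],[0,0,0,0,0,0,1],[0,-8,0,0,0,0,1],[0,-8,0,0,0,0,1],[0,-8,0,0,0,0,1],[0,0,0,0,0,0,1]]]'

```text
t: 8.35
tcp_pos: [509.4, 76.1, 172.4]
orientation: [1.708, 1.568, -1.621]
wrist_force: [-0.7, 1.5, -1.6]
opening: 7.3
```

```bash
python3 go.py 516.6 95.4 173 -100.7
```

```text
t 8.35 tcp [509.4  76.1 172.4] F [-0.65  1.54 -1.61] M [ 0.13 -0.01 -0.01] open 7.3
shift tool [ -0.7 -20.3  -3.5] turn deg [-0.  -0.  -0.1] tool y yaw -100.7 x axis [-0.    -0.003 -1.   ] q [ 0.04  0.27 -0.35  1.87  0.11  1.01 -2.11]
```

Request:
carry_out --commands '[[[0,-4,-2,0,0,0,1],[0,-5,0,0,0,0,1],[0,-5,0,0,0,0,1],[0,-5,0,0,0,0,1],[0,0,0,0,0,0,1],[0,0,0,0,0,0,1]]]'

```text
t: 8.85
tcp_pos: [515.6, 97.8, 171.9]
orientation: [1.494, 1.568, -1.833]
wrist_force: [0.4, 0.4, -2.4]
opening: 6.8
```

```bash
python3 go.py 515.2 96.8 173 -100.7
```

```text
t 8.85 tcp [515.6  97.8 171.9] F [ 0.35  0.43 -2.36] M [-0.05 -0.03 -0.02] open 6.8
shift tool [-1.1  1.   0.2] turn deg [ 0.1  0.  -0.1] tool y yaw -100.6 x axis [-0.001 -0.002 -1.   ] q [ 0.01  0.29 -0.35  1.85  0.12  1.02 -2.15]
```

Request:
carry_out --commands '[[[1,0,0,0,0,0,1],[1,0,0,0,0,0,1],[0,0,0,0,0,0,1]]]'

```text
t: 9.1
tcp_pos: [515.5, 97.3, 169.7]
orientation: [1.483, 1.568, -1.843]
wrist_force: [0.0, 0.6, -2.1]
opening: 6.9
```

```bash
python3 go.py 515.2 96.8 173 -100.7; python3 - <<'E'
from h import *
im=r.capture("scene")["pixels"][95:170,310:367,::-1];im=(255*(im/255.)**.6).astype(np.uint8)
cv2.imwrite("pics/c9.png",cv2.resize(im,None,fx=8,fy=8,interpolation=cv2.INTER_CUBIC))
E
```

```text
t 9.1 tcp [515.5  97.3 169.7] F [ 0.05  0.58 -2.15] M [-0.04  0.   -0.03] open 6.9
shift tool [-3.3  0.5  0.2] turn deg [ 0.1  0.  -0.2] tool y yaw -100.6 x axis [-0.001 -0.003 -1.   ] q [ 0.01  0.29 -0.35  1.85  0.12  1.02 -2.15]
```

View pics/c9.png

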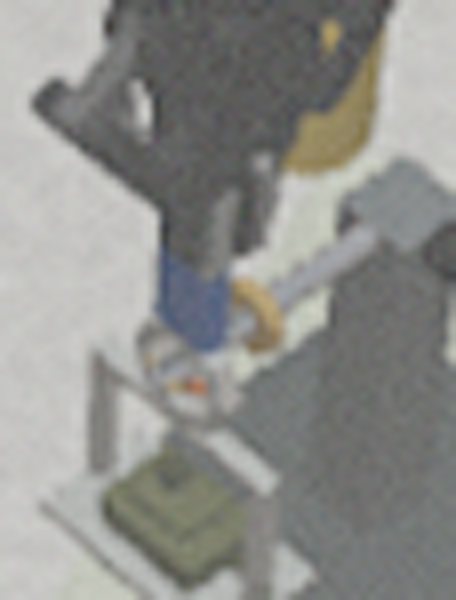

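The peg is inside the eye, and the orange flap shows through it at (192,383), being pushed. I lower until the peg carries the eye.

Request:
carry_out --commands '[[[1,0,0,0,0,0,1],[0,0,0,0,0,0,1]]]'

```text
t: 9.32
tcp_pos: [515.5, 96.8, 168.7]
orientation: [1.532, 1.568, -1.796]
wrist_force: [0.6, -1.0, -2.9]
opening: 7.1
```

Request:
carry_out --commands '[[[1,0,0,0,0,0,1],[0,0,0,0,0,0,1]]]'

```text
t: 9.48
tcp_pos: [516.1, 96.6, 168.3]
orientation: [1.974, 1.568, -1.354]
wrist_force: [-0.4, 0.4, -1.5]
opening: 7.3
```

Request:
carry_out --commands '[[[1,0,0,0,0,0,1],[0,0,0,0,0,0,1]]]'

```text
t: 9.65
tcp_pos: [516.8, 96.7, 168.0]
orientation: [2.507, 1.567, -0.822]
wrist_force: [0.3, 0.0, -2.0]
opening: 6.7
```

Request:
carry_out --commands '[[[2,0,1,0,0,0,1],[0,0,0,0,0,0,1]]]'

```text
t: 9.82
tcp_pos: [517.8, 97.2, 167.9]
orientation: [3.048, 1.563, -0.281]
wrist_force: [-0.7, -0.8, -1.8]
opening: 7.3
```

Request:
carry_out --commands '[[[2,0,0,0,0,0,1],[0,0,0,0,0,0,1]]]'

```text
t: 9.98
tcp_pos: [519.5, 97.3, 167.7]
orientation: [-3.111, 1.56, -0.157]
wrist_force: [-0.9, -0.2, -0.8]
opening: 7.2
```

```bash
python3 go.py 519.5 97.3 167 -100.7
```

```text
t 9.98 tcp [519.5  97.3 167.7] F [-0.91 -0.23 -0.82] M [-0.14  0.44  0.02] open 7.2
shift tool [ 0.7 -0.  -0. ] turn deg [-0.  -0.6  0. ] tool y yaw -100.7 x axis [ 0.011 -0.002 -1.   ] q [ 0.01  0.29 -0.35  1.86  0.13  1.   -2.15]
```

Request:
carry_out --commands '[[[-1,0,3,0,-0.6,0,1],[0,0,2,0,0,0,1],[0,0,0,0,0,0,1]]]'

```text
t: 10.23
tcp_pos: [514.1, 98.3, 168.3]
orientation: [-1.045, 1.57, 1.909]
wrist_force: [1.0, -0.2, 0.9]
opening: 7.3
```

```bash
python3 go.py 515 97.3 167 -100.7
```

```text
t 10.23 tcp [514.1  98.3 168.3] F [ 1.   -0.23  0.88] M [-0.13 -0.26 -0.01] open 7.3
shift tool [ 1.3  0.8 -1.1] turn deg [-0.  0.  0.] tool y yaw -100.7 x axis [-0.  0. -1.] q [ 0.01  0.29 -0.35  1.86  0.12  1.01 -2.15]
```

The peg now carries the eye (Fz up by about 3 N), and the Fx sign change puts the centre near x≈516.5. Now I slide in.

Request:
carry_out --commands '[[[0,-3,-2,0,0,0,1],[0,-4,0,0,0,0,1],[0,-4,0,0,0,0,1],[0,0,0,0,0,0,1]]]'

```text
t: 10.57
tcp_pos: [518.2, 108.4, 167.8]
orientation: [0.976, 1.569, -2.354]
wrist_force: [0.2, -2.0, 1.7]
opening: 7.0
```

```bash
python3 go.py 518.7 110 168 -100.7
```

```text
t 10.57 tcp [518.2 108.4 167.8] F [ 0.25 -2.03  1.66] M [-0.56 -0.07 -0.02] open 7.0
shift tool [-0.2 -1.7 -0.2] turn deg [-0.1  0.1 -0.1] tool y yaw -100.8 x axis [-0.001 -0.001 -1.   ] q [-0.01  0.3  -0.36  1.84  0.12  1.02 -2.17]
```

Request:
carry_out --commands '[[[0,-3,0,0,0,0,1],[0,-2,0,0,0,0,1],[0,0,0,0,0,0,1]]]'

```text
t: 10.82
tcp_pos: [519.4, 113.4, 167.8]
orientation: [1.24, 1.568, -2.089]
wrist_force: [0.3, -1.2, 0.4]
opening: 7.1
```

Request:
carry_out --commands '[[[0,-2,0,0,0,0,1],[0,0,0,0,0,0,1]]]'

```text
t: 10.98
tcp_pos: [519.8, 115.5, 167.8]
orientation: [1.233, 1.568, -2.096]
wrist_force: [-0.0, -2.2, 2.0]
opening: 6.9
```

Request:
carry_out --commands '[[[0,-2,0,0,0,0,1],[0,0,0,0,0,0,1]]]'

```text
t: 11.15
tcp_pos: [520.1, 116.5, 167.9]
orientation: [1.329, 1.567, -2.002]
wrist_force: [0.0, -4.1, 2.3]
opening: 7.1
```

Request:
carry_out --commands '[[[0,-2,0,0,0,0,1],[0,0,0,0,0,0,1]]]'

```text
t: 11.32
tcp_pos: [520.3, 117.1, 167.8]
orientation: [1.368, 1.565, -1.963]
wrist_force: [-0.5, -4.3, 1.9]
opening: 7.3
```

```bash
python3 go.py 520 116 168 -100.7; python3 - <<'E'
from h import *
im=r.capture("scene")["pixels"][95:170,310:367,::-1];im=(255*(im/255.)**.6).astype(np.uint8)
hsv=cv2.cvtColor(im,cv2.COLOR_BGR2HSV);m=(hsv[...,0]<14)&(hsv[...,1]>70)
ys,xs=np.nonzero(m);print([(int(x),int(y),hsv[y,x].tolist()) for x,y in zip(xs,ys)])
E
```

```text
t 11.32 tcp [520.3 117.1 167.8] F [-0.45 -4.34  1.87] M [-1.08  0.12  0.07] open 7.3
shift tool [-0.2  1.2  0.1] turn deg [-0.2  0.1 -0.4] tool y yaw -100.9 x axis [-0.002 -0.006 -1.   ] q [-0.03  0.31 -0.36  1.83  0.13  1.02 -2.2 ]
[(20, 49, [8, 84, 134]), (20, 50, [10, 94, 157]), (19, 51, [12, 87, 153]), (20, 51, [12, 86, 154]), (19, 52, [11, 91, 148]), (20, 52, [12, 74, 158]), (19, 53, [11, 92, 153]), (20, 53, [11, 77, 158]), (19, 54, [13, 84, 151])]
```

The flap pixels (329–330, 144–149) match the closed position from before insertion, and the shoulder is felt at 4 N. I back off about 1 mm and release.

Request:
carry_out --commands '[[[-0.5,1.5,0,0,0,0,1],[0,0,0,0,0,0,1],[0,0,0,0,0,0,1]]]'

```text
t: 11.62
tcp_pos: [519.7, 115.6, 167.9]
orientation: [1.216, 1.565, -2.115]
wrist_force: [0.4, -2.9, 1.5]
opening: 7.0
```

```bash
cat > fl.py <<'E'
from h import *
im=r.capture("scene")["pixels"][95:170,310:367,::-1];im=(255*(im/255.)**.6).astype(np.uint8)
hsv=cv2.cvtColor(im,cv2.COLOR_BGR2HSV);m=(hsv[...,0]<14)&(hsv[...,1]>70)
ys,xs=np.nonzero(m);print(list(zip((xs+310).tolist(),(ys+95).tolist())))
E
python3 go.py 520 116 168 -100.7; python3 fl.py
```

```text
t 11.62 tcp [519.7 115.6 167.9] F [ 0.43 -2.91  1.53] M [-0.66 -0.1   0.06] open 7.0
shift tool [-0.1 -0.4 -0.3] turn deg [-0.2  0.1 -0.3] tool y yaw -100.9 x axis [-0.003 -0.005 -1.   ] q [-0.02  0.31 -0.36  1.83  0.13  1.02 -2.19]
[(330, 144), (329, 145), (330, 145), (329, 146), (330, 146), (329, 147), (330, 147), (329, 148), (330, 148), (329, 149)]
```

Request:
carry_out --commands '[[[-0.5,1,0,0,0,0,1],[0,0,0,0,0,0,0.85],[0,0,0,0,0,0,0.75],[0,0,0,0,0,0,0.65],[0,0,0,0,0,0,0.6],[0,0,0,0,0,0,0.6]]]' --newtons 20

```text
t: 12.17
tcp_pos: [519.1, 118.2, 168.2]
orientation: [0.394, 1.568, -2.936]
wrist_force: [0.1, 0.0, 0.5]
opening: 34.2
```

```bash
python3 go.py 520 116 300 -100.7; python3 fl.py
```

```text
t 12.17 tcp [519.1 118.2 168.2] F [0.1  0.01 0.53] M [0.04 0.02 0.04] open 34.2
shift tool [-131.8    2.1   -0.9] turn deg [-0.1  0.2 -0.1] tool y yaw -100.8 x axis [-0.003 -0.001 -1.   ] q [-0.02  0.31 -0.36  1.83  0.13  1.02 -2.19]
[(330, 144), (329, 145), (330, 145), (329, 146), (330, 146), (329, 147), (330, 147), (329, 148), (330, 148), (329, 149)]
```

Released, with wrist forces near zero. I lift straight up with the tool centred.

Request:
carry_out --commands '[[[-6,2,0,0,0,0,0.55],[-12,0,0,0,0,0,0.55],[-18,0,0,0,0,0,0.55],[-25,0,0,0,0,0,0.55],[-30,0,0,0,0,0,0.55],[-30,0,0,0,0,0,0.55],[-15,0,0,0,0,0,0.55],[0,0,0,0,0,0,0.55],[0,0,0,0,0,0,0.55],[0,0,0,0,0,0,0.55]]]'

```text
t: 13.05
tcp_pos: [517.7, 115.7, 312.9]
orientation: [0.156, 1.567, 3.111]
wrist_force: [-0.2, -0.1, -0.2]
opening: 38.5
```

```bash
python3 go.py 520 116 300 -100.7; python3 fl.py; python3 - <<'E'
from h import *
im=r.capture("scene")["pixels"][95:170,310:385,::-1];im=(255*(im/255.)**.6).astype(np.uint8)
cv2.imwrite("pics/c10.png",cv2.resize(im,None,fx=8,fy=8,interpolation=cv2.INTER_CUBIC))
E
```

```text
t 13.05 tcp [517.7 115.7 312.9] F [-0.17 -0.08 -0.17] M [-0.01  0.06 -0.04] open 38.5
shift tool [12.9 -0.8 -2.3] turn deg [ 0.   0.2 -0. ] tool y yaw -100.7 x axis [-0.004  0.    -1.   ] q [-0.    0.2  -0.36  1.63  0.07  1.33 -2.14]
[(330, 144), (329, 145), (330, 145), (329, 146), (330, 146), (329, 147), (330, 147), (329, 148), (330, 148), (329, 149)]
```

View pics/c10.png

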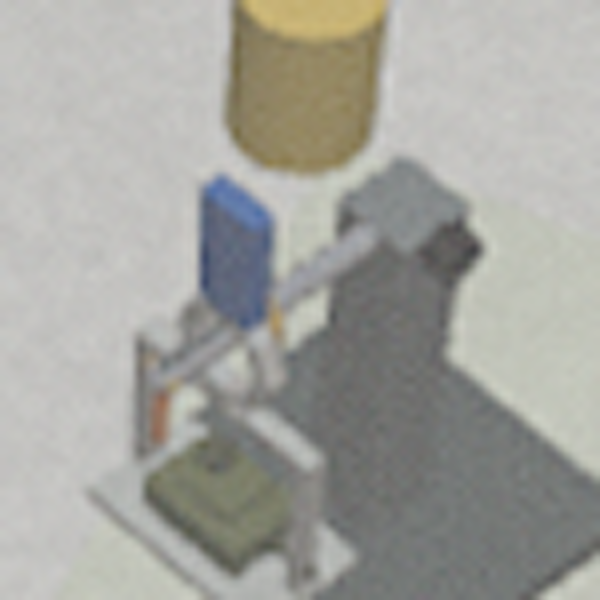

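The carrier hangs on the peg near the shoulder, and the flap hangs straight down outside the eye at (158,415). I wait briefly, check that it is still, and hand in.

Request:
carry_out --commands '[[[0,0,0,0,0,0,0.55],[0,0,0,0,0,0,0.55],[0,0,0,0,0,0,0.55],[0,0,0,0,0,0,0.55],[0,0,0,0,0,0,0.55],[0,0,0,0,0,0,0.55],[0,0,0,0,0,0,0.55],[0,0,0,0,0,0,0.55],[0,0,0,0,0,0,0.55],[0,0,0,0,0,0,0.55]]]'

```text
t: 13.98
tcp_pos: [515.5, 114.9, 307.5]
orientation: [0.31, 1.557, -3.018]
wrist_force: [-0.3, -0.5, 0.1]
opening: 38.3
```

```bash
python3 fl.py; python3 - <<'E'
from h import *
f=[r.capture("scene")["pixels"][110:190,315:367].astype(np.float32).mean(2) for _ in range(5)]
print([np.round(cv2.phaseCorrelate(f[0],g)[0],2).tolist() for g in f[1:]], r.sense()["t"])
print(r.finish_job())
E
```

```text
[(330, 144), (329, 145), (330, 145), (329, 146), (330, 146), (329, 147), (329, 148), (330, 148), (329, 149)]
[[-0.03, -0.03], [-0.02, 0.06], [0.03, 0.01], [-0.02, 0.02]] 14.2833
the job is handed in; nothing more can be done
None
```

The carrier is hanging by its eye on the peg with the flap shut behind it. I handed the job in at about 14.3 s; no verdict is reported.

**What I did:** I picked the aluminium carrier by its blue tab, passing over the purple look-alikes. I set the eye on the peg and slid it in until the shoulder was just felt. The wrist force never read above about 4.5 N. I then backed off a little, let go and lifted clear.

**Last checks that passed:**
- **Flap:** its pixels match the closed position seen before the eye went in, and it hangs outside the eye.
- **Carrier:** it hangs upright on the peg, with no motion between frames (under 0.1 px).
- **Robot:** the gripper is about 145 mm above where it let go, and the wrist force is near zero.

**Not directly confirmed:**
- **Fingertips:** in the pictures they looked 10–20 mm off the nominal TCP, and I gripped the tab about 8 mm off-centre. It held without slipping.
- **Peg direction:** the stand fit gave a yaw of −9.6° and the peg images gave about −11°. I used −10.7°.
- **Tab opening:** the gripper read about 7 mm on the 10 mm tab, and I did not find out why.
- **Turret and other items:** I did not measure these again at the end. The turret looks intact in the last picture.

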